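# Shut the blue tray, draw out the bearing tray

### The arm

A 7-joint arm with a two-finger parallel gripper is mounted at the origin on a cart in front of the work surface, level with it; the furniture and walls round the work are solid. World frame = base frame: x ahead of the robot, y to its left, z up, the work surface at z = 0. Lengths are in m, angles in rad, forces in N, time in s.
With the tool pointing down it reaches from about 0.4 to 0.85 m from the base axis. Payload 10.4 kg.
Tool frame: the origin (TCP) lies between the finger pads; the fingertips stand 8 mm ahead of it and the grasp point (between the pads) lies 11 mm behind it; z points along the fingers, x is the direction in which the jaws open and shut, and the axes are right-handed (so a half turn about z gives the same grasp; the last joint's range is limited). The gripper opens to 87 mm and grips with 3 to 60 N. Pads are 19 mm wide; open, the fingers measure 117 mm over their backs; the gripper's body (75 mm by 190 mm) begins 51 mm behind the grasp point.
Start: joints at [-1.252, 0.332, -0.065, 1.46, 0.022, 1.35, -0.088], TCP at [0.209, 0.589, 0.231] pointing down, gripper open.
Joint ranges: [-2.6, 2.6], [-0.5, 2.12], [-1.47, 1.34], [0.16, 2.42], [-1.27, 4.41], [0.06, 2.06], [-2.6, 2.6]. Speed limits (rad/s): [2.22, 2.22, 2.79, 2.79, 3.14, 3.14, 3.14].

### API

Orientations are given as a unit quaternion [x, y, z, w].
In Python, from bench import r, viewer gives the robot as it stands.
- The arm moves only by the tool apply_moves, never from a script. Its argument "increments" is a list of rows, each an object with "grip": the closure in counts, from 0 (fully open) to 255 (shut); "xyz": the shift along the tool's x, y, z in mm, a list of three; "rotation": the turn, a rotation vector about the tool's x, y, z in degrees, a list of three. A call has 1 to 5 rows; each row is the pose to reach, as a shift and turn from the pose measured when the call began, along the tool's axes at that moment; what a row does not reach only later rows make up. A row lasts 1/8 s, in which the tool goes at most 62.5 mm and 10.7 degrees, less where a joint would pass 70% of its speed; a pose out of reach is approached as far as the arm can. A call with a gripper value outside its range is refused whole. The fingers move at their own pace and stop on an object; "squeeze" is the grip in N (left out, the last holds). Time passes only in rows, so rows that repeat a pose let the fingers close. It gives the time, the measured TCP pose, the force and the opening at its end, in the units of the state.
- r.read_state(): the state, without advancing time (a new reading comes with each control period).
- viewer.camera(name): name is "scene" or "top" or "wrist"; returns a dict with "img" (480x640x3 uint8, blue, green, red), "range_z" (480x640 float32, m along the optical axis (not along the pixel's ray), 0 where there is no reading), "vertical_fov" (degrees; the focal length in pixels is half the picture's height over the tangent of half this angle, whatever the lens; pixels are square), "cx", "cy" (the principal point, pixels), "rvec" (rotation vector, rad) and "tvec" (3), from world to camera coordinates, as OpenCV has them. Camera axes: x right, y down, z forward; pixel columns grow to the right and rows downward; lengths in m; the calibration is good to about 2 mm. A picture is of the moment at which its call begins.
- r.close_job(): hands the job in, once; it reports no verdict.
The state is a dict: "time": time; "joint_positions": joint angles; "joint_vel": joint speeds; "joint_torque": joint torques, N m; "ee_pos": TCP position; "eef_rot": TCP orientation; "ft_force": force on the tool from outside, world axes, zero at the start; "torque": the same for the moment, N m; "width": finger opening in m.
Only numpy, scipy, OpenCV 4.12 (cv2) and the standard library are available. Lean on these libraries where they do the work, as an engineer would, in place of code of your own. Each camera call takes 0.05 s, during which the arm holds its last target.

### The job

Two slide-out parts trays stand side by side on the bench; the one with the blue lip was left open. Push the blue tray fully home first, then hook a fingertip behind the yellow lip and draw the yellow tray out all the way to its stop, so that the bearing lying in it is presented. Only push and hook: do not pinch the lips, leave the bearing lying in its compartment, and do not disturb the other things on the bench.

Things in the scene. Friction and masses are not known exactly. Their poses are not given: they have to be found in the camera images.
- blue_tray (a joint): how far the blue tray is drawn out, m: 0 = home (lip flush with the front edge of its grey foot plate, against the back stop), 0.10 = fully out against the front stop. Sliding friction about 2.5 N, no spring: it stays where it is left
- blue_lip (a point): middle of the top edge of the blue tray's upright front lip; moves with the tray. Axes: x points from the lip into the unit (the tray is drawn out along -x, pushed home along +x), y along the lip, z up. The lip is 8 mm thick (4 mm either side of this point), 84 mm long, 40 mm high, and stands 14 mm higher than the tray's side walls
- blue_bay (a point): middle of the floor of the empty finger bay behind the blue lip, 37 mm below the lip's top and 35.5 mm behind the lip point; moves with the tray, axes as the lip point. The bay is 63 mm long (x), 78 mm wide (y), ends at an 18 mm high cross wall. With the tray home the front of the unit's roof lies over that wall; roof top 7 mm above the lip's top
- blue_home (a point): where point blue_lip is when the blue tray is home; fixed to its unit, same axes
- yellow_tray (a joint): how far the yellow tray is drawn out, m: 0 = home (lip flush with the front edge of its grey foot plate, against the back stop), 0.10 = fully out against the front stop. Sliding friction about 2.5 N, no spring: it stays where it is left
- yellow_lip (a point): middle of the top edge of the yellow tray's upright front lip; moves with the tray. Axes: x points from the lip into the unit (the tray is drawn out along -x, pushed home along +x), y along the lip, z up. The lip is 8 mm thick (4 mm either side of this point), 84 mm long, 40 mm high, and stands 14 mm higher than the tray's side walls
- yellow_bay (a point): middle of the floor of the empty finger bay behind the yellow lip, 37 mm below the lip's top and 35.5 mm behind the lip point; moves with the tray, axes as the lip point. The bay is 63 mm long (x), 78 mm wide (y), ends at an 18 mm high cross wall. With the tray home the front of the unit's roof lies over that wall; roof top 7 mm above the lip's top
- yellow_home (a point): where point yellow_lip is when the yellow tray is home; fixed to its unit, same axes
- yellow_well (a point): centre of the floor of the bearing's compartment in the yellow tray, moves with it; axes as the lip point. The compartment is 88 mm along x and 78 mm along y, walls 18 mm high; its centre is 114 mm behind the lip point, 37 mm below it
- ring_bearing: loose steel ring bearing, 72 mm across, 18 mm high, lying flat in the yellow tray's compartment (under the unit's roof while the tray is home); origin at the centre of its underside
- brake_pad: dark brake pad, 44 x 120 x 16 mm, lying in front of the socket case; a bystander, origin at its underside's centre
- driver_red: screwdriver with a red handle, 241 mm long, lying in front of the socket case, left; a bystander, origin at its underside's centre

How it is judged:
On the way, in this order (a step that is already met when the one before it is completed fails the run):
1. the blue tray is pushed home, within 6 mm, while the yellow one is still in (less than 30 mm out) (value of joint blue_tray below 0.006 m and value of joint yellow_tray below 0.03 m), for 0.2 s.
2. a finger behind the yellow lip draws the yellow tray out past half way (value of joint yellow_tray above 0.05 m and contact force between the fingers and yellow_tray_c1 above 0.3 N), for 0.05 s.
3. the yellow tray is out to its stop, within 7 mm (value of joint yellow_tray above 0.093 m), for 0.2 s.
At the end, for the whole second after the job is handed in: The blue tray is home within 6 mm and the yellow tray out within 7 mm of its 100 mm stop, with the bearing at rest, flat on its compartment's floor (centre within 16 mm of the compartment's centre) (value of joint blue_tray below 0.006 m and value of joint yellow_tray above 0.093 m and horizontal distance between ring_bearing and yellow_well below 0.016 m and z of ring_bearing in the frame of yellow_well below 0.004 m and angle between ring_bearing's own z axis and vertical below 0.1 rad and linear speed of ring_bearing below 0.02 m/s); the robot touches nothing.
It fails at once if the yellow tray is more than 30 mm out while the blue one is still more than 20 mm out (value of joint yellow_tray above 0.03 m and value of joint blue_tray above 0.02 m).
It fails at once if a lip is pinched (fingers press on its front and back at once with more than 5 N) ((contact force between the fingers and blue_tray_c0 above 5 N and contact force between the fingers and blue_tray_c1 above 5 N) or (contact force between the fingers and yellow_tray_c0 above 5 N and contact force between the fingers and yellow_tray_c1 above 5 N)).
It fails at once if the bearing is lifted more than 10 mm off its compartment's floor, or pressed by the fingers with more than 1 N (z of ring_bearing in the frame of yellow_well above 0.01 m or contact force between the fingers and ring_bearing above 1 N).
It fails at once if a bystander is moved more than 20 mm (distance of any of brake_pad, driver_red from where it was at the start of the episode above 0.02 m).
It also fails if it takes over 43 s, if anything falls off the work surface, if the arm or the gripper's body presses on something with over 40 N, if the wrist force passes 120 N, or if a joint passes its speed limit or range.

## Working session

There is one attempt and no reset: what is moved stays moved. The work goes in short steps, Python scripts to look and compute and a tool call to move; the robot and the scene stay as the last step left them, time stands still between calls to the robot, and variables do not carry over. Pictures are saved under pics/ and viewed, and the job is handed in when it is done.

Besides the shell and the picture viewer there is one more tool, called after "Request:" in YAML: its name, and indented under it one key for each argument. apply_moves: Moves the arm, as the interface text tells. Its arguments: {"type":"object","properties":{"increments":{"type":"array","items":{"type":"object","properties":{"grip":{"type":"number"},"xyz":{"type":"array","items":{"type":"number"}},"rotation":{"type":"array","items":{"type":"number"}}}}},"squeeze":{"type":"number"}},"required":["increments"]}

```bash
mkdir -p pics; ls
python3 - <<'E'
from bench import r, viewer
import cv2
print(r.read_state())
for n in ("scene","top","wrist"):
    c=viewer.camera(n); cv2.imwrite(f"pics/{n}0.png",c["img"]); print(n,c["vertical_fov"],c["cx"],c["cy"],c["rvec"],c["tvec"])
E
```

```text
pics
{'time': 0.0, 'joint_positions': array([-1.25159638,  0.3328626 , -0.06472743,  1.46096491,  0.02160089,
        1.34986795, -0.08851715]), 'joint_vel': array([ 0.00029223,  0.00115351, -0.00065733, -0.00018238, -0.00027275,
       -0.00130785, -0.00140697]), 'joint_torque': array([ 8.62954912e-04, -6.23271775e+01,  2.53388128e-02, -3.89893270e+01,
       -6.12460845e-02,  3.97165271e-02,  1.81438804e-04]), 'ee_pos': array([0.209353  , 0.588494  , 0.22974852]), 'eef_rot': array([ 8.17053885e-01,  5.76560885e-01, -5.57885722e-04,  4.28641356e-04]), 'ft_force': array([ 0.42338485, -0.42665484,  0.59198989]), 'torque': array([ 0.02993506, -0.04027586, -0.06437625]), 'width': 0.08715025674323261}
scene 46.23120268723726 317.0025107389615 237.14186221409386 [ 1.74292063 -1.06865835  0.68038711] [-0.39690406  0.21621182  0.85540549]
top 55.29645881242412 317.43719884123993 235.6510801791782 [ 2.11940286 -2.10543979  0.15800517] [-0.14149982  0.51569105  1.03145117]
wrist 67.82655108390055 317.70777225354436 243.51158266719403 [-2.38173956 -1.68129119 -0.22263021] [-0.62450673 -0.03228795  0.39037105]
```

View pics/scene0.png

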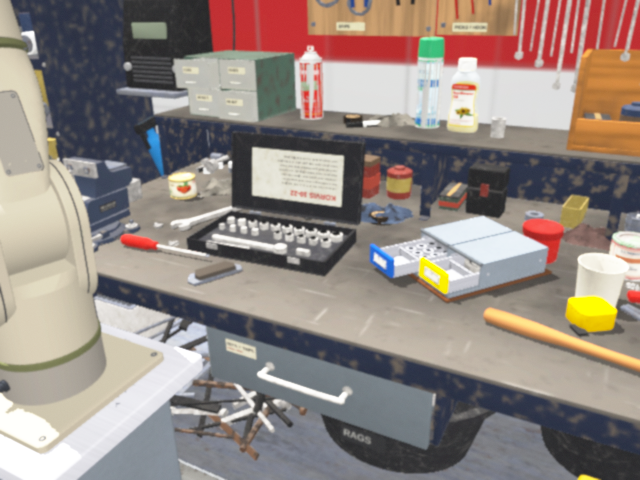

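View pics/top0.png

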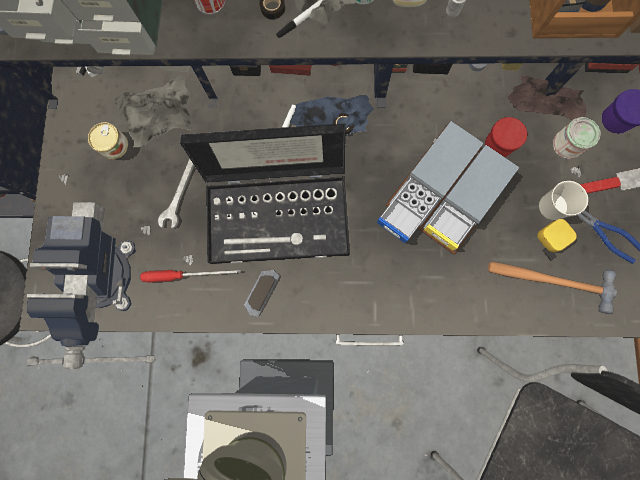

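View pics/wrist0.png

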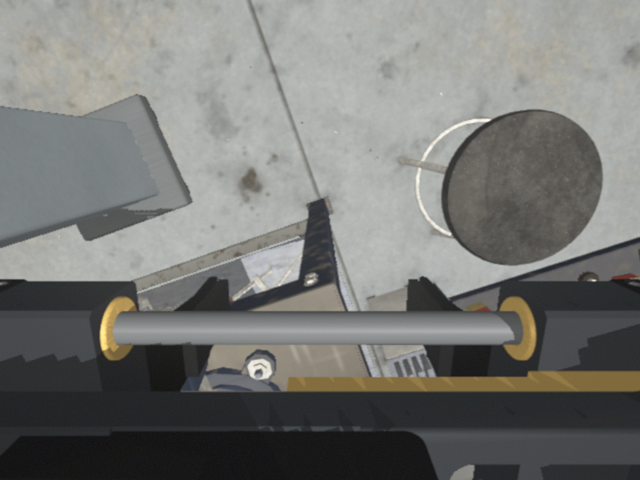

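The scene and top views show both trays. In the top view the blue lip is near (395,231) and out, and the yellow lip is near (442,236) and home. Next I'll measure the lips.

```bash
cat > h.py <<'E'
import numpy as np, cv2
from bench import r, viewer
def cam(n):
    c=viewer.camera(n); c["R"]=cv2.Rodrigues(np.array(c["rvec"],float))[0]; c["t"]=np.array(c["tvec"],float).ravel()
    c["f"]=240/np.tan(np.radians(c["vertical_fov"])/2); return c
def cloud(c):
    z=c["range_z"].astype(float); v,u=np.mgrid[0:480,0:640]
    P=np.stack([(u-c["cx"])/c["f"]*z,(v-c["cy"])/c["f"]*z,z],-1)
    return (P-c["t"])@c["R"]
def proj(c,p):
    q=np.asarray(p,float)@c["R"].T+c["t"]; return q[...,:2]/q[...,2:]*c["f"]+[c["cx"],c["cy"]]
def ray(c,uv,h):
    uv=np.atleast_2d(uv).astype(float)
    d=np.c_[(uv-[c["cx"],c["cy"]])/c["f"],np.ones(len(uv))]@c["R"]; o=-c["t"]@c["R"]
    return o+d*((h-o[2])/d[:,2])[:,None]
def mask(c,col):
    h=cv2.cvtColor(c["img"],cv2.COLOR_BGR2HSV)
    lo,hi={"blue":((104,170,120),(122,255,255)),"yellow":((24,150,150),(34,255,255))}[col]
    m=cv2.inRange(h,lo,hi); n,l,s,ce=cv2.connectedComponentsWithStats(m)
    return l,s,ce
E
python3 - <<'E'
from h import *
for n in ("top","scene"):
    c=cam(n); P=cloud(c)
    # bench height check
    print(n,"bench",P[300,250] if n=="top" else P[300,300], "zero frac",(c["range_z"]==0).mean())
    for col in("blue","yellow"):
        l,s,ce=mask(c,col)
        for i in range(1,len(s)):
            if s[i,4]>25:
                m=l==i; Q=P[m]; print(n,col,s[i],ce[i].round(1),np.median(Q,0).round(3),np.percentile(Q[:,2],[2,25,75,98]).round(3))
    cv2.imwrite(f"pics/{n}crop.png",cv2.resize(c["img"][110:260,360:530] if n=="top" else c["img"][200:310,360:560],None,fx=4,fy=4,interpolation=cv2.INTER_CUBIC))
E
```

```text
top bench [0.36674247 0.02092536 0.01511017] zero frac 0.003938802083333333
top blue [379 217  30  24 118] [393.1 228.7] [ 0.532 -0.314  0.053] [0.046 0.052 0.055 0.057]
top yellow [543 220  33  30 634] [559.4 234.3] [ 0.524 -0.703  0.034] [0.03  0.033 0.035 0.038]
top yellow [425 225  33  25 134] [440.8 237. ] [ 0.516 -0.424  0.049] [0.019 0.036 0.053 0.057]
scene bench [ 3.72645470e-01 -2.16687161e-01  3.72303075e-04] zero frac 0.0040462239583333335
scene blue [371 245  22  32 258] [382.9 260.4] [ 0.52  -0.329  0.043] [0.016 0.026 0.052 0.055]
scene yellow [419 257  29  37 443] [434.3 275.3] [ 0.508 -0.437  0.04 ] [0.014 0.023 0.051 0.055]
scene yellow [ 566  296   51   36 1386] [590.8 312.9] [ 0.508 -0.706  0.032] [0.005 0.019 0.034 0.036]
scene yellow [578 475  21   5  76] [586.2 477.4] [ 0.586 -0.759 -0.392] [-0.504 -0.474 -0.39  -0.387]
```

```bash
ls pics
```

```text
scene0.png
scenecrop.png
top0.png
topcrop.png
wrist0.png
```

View pics/topcrop.png

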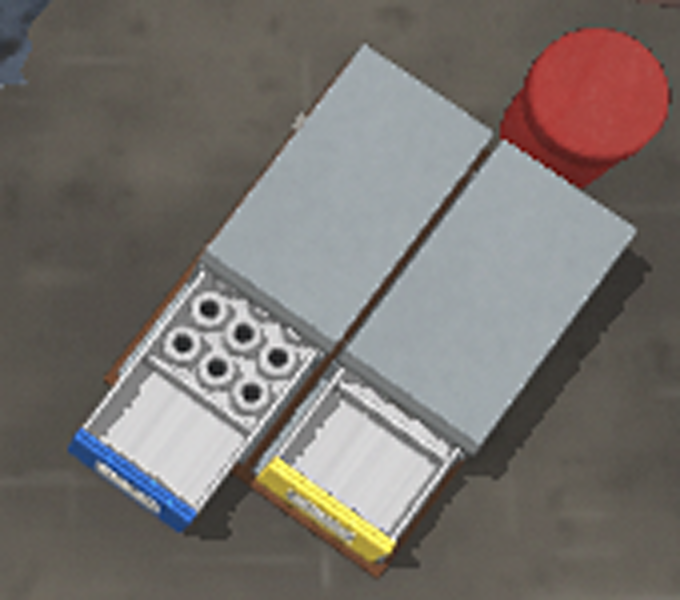

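View pics/scenecrop.png

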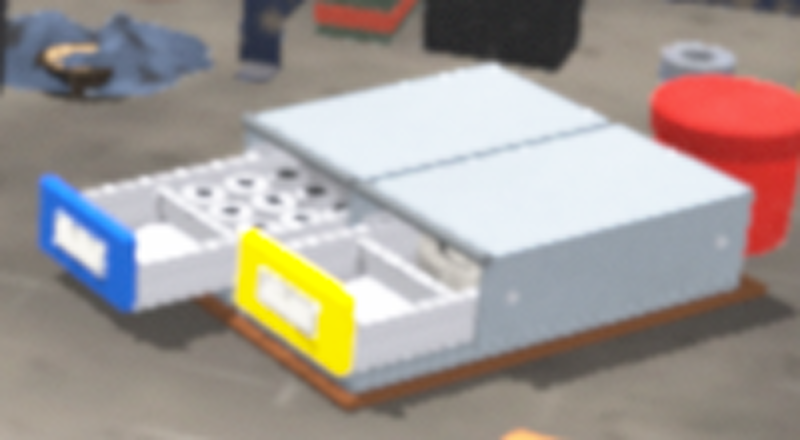

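Run:
```python
from h import *
for n in ("top","scene"):
    c=cam(n); P=cloud(c)
    m=(P[...,2]>.045)&(P[...,2]<.075)&(P[...,0]>.5)&(P[...,0]<.82)&(P[...,1]<-.25)&(P[...,1]>-.62)
    hsv=cv2.cvtColor(c["img"],cv2.COLOR_BGR2HSV); m&=hsv[...,1]<60
    k,l,s,ce=cv2.connectedComponentsWithStats(cv2.morphologyEx(m.astype(np.uint8),cv2.MORPH_OPEN,np.ones((3,3),np.uint8)),connectivity=4)
    for i in range(1,k):
        if s[i,4]>600:
            Q=P[l==i]; print(n,"roof z",np.percentile(Q[:,2],[5,50,95]).round(4))
            uv=np.argwhere(l==i)[:,::-1]; W=ray(c,uv,np.median(Q[:,2]))[:,:2]
            rc=cv2.minAreaRect((W*1000).astype(np.float32)); print(rc, cv2.boxPoints(rc).round(0).tolist())
    for col in("blue","yellow"):
        l,s,ce=mask(c,col)
        for i in range(1,len(s)):
            if s[i,4]>25 and ce[i][0]<500 :
                uv=np.argwhere(l==i)[:,::-1]
                for h in ([.055] ):
                    W=ray(c,uv,h)[:,:2]
                    print(n,col,h,cv2.minAreaRect((W*1000).astype(np.float32)),cv2.boxPoints(cv2.minAreaRect((W*1000).astype(np.float32))).round(0).tolist())
                Q=P[l==i]; T=Q[Q[:,2]>.051]; print(" top pts",len(T),T.mean(0).round(4),cv2.fitLine(T[:,:2].astype(np.float32),cv2.DIST_HUBER,0,.001,.001).ravel())
```

```text
top roof z [0.0578 0.0611 0.0644]
((699.8198852539062, -441.21917724609375), (93.88504028320312, 171.39944458007812), 52.79307174682617) [[603.0, -427.0], [740.0, -530.0], [796.0, -456.0], [660.0, -352.0]]
top roof z [0.0577 0.0611 0.0644]
((639.1964111328125, -520.603515625), (94.76248168945312, 172.00814819335938), 52.75651168823242) [[542.0, -506.0], [679.0, -610.0], [736.0, -535.0], [599.0, -431.0]]
top blue 0.055 ((532.0697021484375, -313.5747375488281), (81.07598876953125, 8.228219985961914), 52.993064880371094) [[504.0, -343.0], [511.0, -348.0], [560.0, -284.0], [553.0, -279.0]]
 top pts 97 [ 0.5316 -0.3151  0.054 ] [ 0.6074309   0.7943725   0.5376729  -0.30664414]
top yellow 0.055 ((511.7547607421875, -423.6114807128906), (84.09088134765625, 17.003704071044922), 52.72047805786133) [[480.0, -452.0], [493.0, -462.0], [544.0, -395.0], [530.0, -385.0]]
 top pts 49 [ 0.5142 -0.4281  0.0536] [ 0.60342413  0.7974204   0.5147921  -0.427573  ]
scene roof z [0.0507 0.061  0.0627]
((656.9851684570312, -488.1028137207031), (217.96839904785156, 191.5185546875), 52.33393096923828) [[515.0, -516.0], [666.0, -633.0], [799.0, -460.0], [648.0, -343.0]]
scene blue 0.055 ((496.48297119140625, -330.8118591308594), (137.21678161621094, 40.70359802246094), 22.59731674194336) [[425.0, -338.0], [441.0, -376.0], [568.0, -323.0], [552.0, -286.0]]
 top pts 66 [ 0.5305 -0.3174  0.0534] [ 0.61747396  0.78659135  0.5299829  -0.31737173]
scene yellow 0.055 ((480.829833984375, -438.04803466796875), (139.62005615234375, 50.67902374267578), 16.08253288269043) [[407.0, -433.0], [421.0, -482.0], [555.0, -443.0], [541.0, -394.0]]
 top pts 108 [ 0.4963 -0.435   0.0625] [ 0.9616564   0.27425718  0.496295   -0.43502346]
```

Run:
```python
from h import *
P=np.concatenate([cloud(cam(n)).reshape(-1,3) for n in("top","scene")])
xs=np.arange(.15,.9,.1); ys=np.arange(.7,-.65,-.1)
print("y  ",ys.round(2))
for x in xs:
    print(round(x,2),[ (lambda q: round(float(np.percentile(q,99)),2) if len(q)>5 else None)(P[(P[:,0]>x)&(P[:,0]<x+.1)&(P[:,1]<y)&(P[:,1]>y-.1)&(P[:,2]<.5)][:,2]) for y in ys])
```

```text
y   [ 0.7  0.6  0.5  0.4  0.3  0.2  0.1  0.  -0.1 -0.2 -0.3 -0.4 -0.5 -0.6]
0.15 [-0.79, -0.79, 0.12, 0.1, 0.03, -0.0, -0.0, -0.0, -0.01, -0.79, -0.79, -0.79, -0.79, -0.79]
0.25 [-0.79, 0.01, 0.19, 0.19, 0.0, 0.0, 0.01, 0.01, 0.0, 0.0, 0.0, 0.0, 0.0, 0.0]
0.35 [None, 0.01, 0.19, 0.19, 0.03, 0.02, 0.02, 0.02, 0.0, 0.0, 0.0, 0.0, 0.03, 0.03]
0.45 [None, 0.0, 0.19, 0.19, 0.01, 0.04, 0.03, 0.03, 0.03, 0.04, 0.05, 0.05, 0.06, 0.04]
0.55 [None, 0.01, 0.1, 0.1, 0.02, 0.04, 0.04, 0.04, 0.04, 0.05, 0.06, 0.06, 0.06, 0.08]
0.65 [-0.38, 0.01, 0.06, 0.06, 0.01, 0.23, 0.23, 0.23, 0.23, 0.21, 0.06, 0.06, 0.08, 0.07]
0.75 [-0.44, 0.0, 0.06, 0.06, 0.03, 0.01, 0.0, 0.03, 0.03, 0.03, 0.0, 0.06, 0.08, 0.08]
0.85 [0.46, 0.44, 0.37, 0.37, 0.37, 0.2, 0.2, 0.21, 0.2, 0.2, 0.2, 0.2, 0.29, 0.38]
```

Request:
apply_moves:
  increments:
    - {"xyz":[0,0,-60],"rotation":[0,0,0],"grip":255}
    - {"xyz":[-30,40,-90],"rotation":[0,0,0],"grip":255}
    - {"xyz":[-60,85,-90],"rotation":[0,0,0],"grip":255}
    - {"xyz":[-95,135,-90],"rotation":[0,0,0],"grip":255}
    - {"xyz":[-130,180,-90],"rotation":[0,0,0],"grip":255}
  squeeze: 5

```text
time: 1.08
ee_pos: [0.3367, 0.4041, 0.3207]
eef_rot: [0.817, 0.576, 0.0, -0.0]
ft_force: [0.6, 0.8, 0.2]
width: 0.045
```

Request:
apply_moves:
  increments:
    - {"xyz":[-35,48,0],"rotation":[0,0,4],"grip":255}
    - {"xyz":[-70,96,0],"rotation":[0,0,8],"grip":255}
    - {"xyz":[-115,135,0],"rotation":[0,0,12],"grip":255}
    - {"xyz":[-165,170,0],"rotation":[0,0,16],"grip":255}
    - {"xyz":[-217,204,0],"rotation":[0,0,17.6],"grip":255}

```text
time: 1.7
ee_pos: [0.4563, 0.1293, 0.3208]
eef_rot: [0.896, 0.444, 0.001, -0.0]
ft_force: [1.6, -0.4, 0.8]
width: 0.0015
```

Request:
apply_moves:
  increments:
    - {"xyz":[-44,41,0],"rotation":[0,0,0],"grip":255}
    - {"xyz":[-88,82,0],"rotation":[0,0,0],"grip":255}
    - {"xyz":[-132,123,0],"rotation":[0,0,0],"grip":255}
    - {"xyz":[-176,163,20],"rotation":[0,0,0],"grip":255}
    - {"xyz":[-220,204,50],"rotation":[0,0,0],"grip":255}

```text
time: 2.33
ee_pos: [0.4851, -0.167, 0.2731]
eef_rot: [0.896, 0.444, 0.002, 0.0]
ft_force: [0.9, 0.8, 0.1]
width: 0.0003
```

Request:
apply_moves:
  increments:
    - {"xyz":[-30,26,40],"rotation":[0,0,0],"grip":255}
    - {"xyz":[-60,52,80],"rotation":[0,0,0],"grip":255}
    - {"xyz":[-88,76,115],"rotation":[0,0,0],"grip":255}
    - {"xyz":[-88,76,160],"rotation":[0,0,0],"grip":255}
    - {"xyz":[-88,76,160],"rotation":[0,0,0],"grip":255}

```text
time: 2.95
ee_pos: [0.4908, -0.2822, 0.1105]
eef_rot: [0.896, 0.444, -0.0, -0.002]
ft_force: [-0.9, 0.3, 1.2]
width: 0.0007
```

Run:
```python
from h import *
s=r.read_state();print(s["ee_pos"],s["joint_positions"].round(2))
c=cam("scene"); tip=s["ee_pos"]+[0,0,-.008]; print(proj(c,tip)); cv2.imwrite("pics/a1.png",cv2.resize(c["img"][130:330,320:560],None,fx=3,fy=3))
c=cam("wrist"); print(proj(c,tip)); cv2.imwrite("pics/w1.png",c["img"])
```

```text
[ 0.49084087 -0.28215438  0.11051276] [-0.18  0.37  0.76  1.79 -0.29  1.09  1.6 ]
[357.65623152 233.96670882]
[316.05115181 292.71813216]
```

View pics/a1.png

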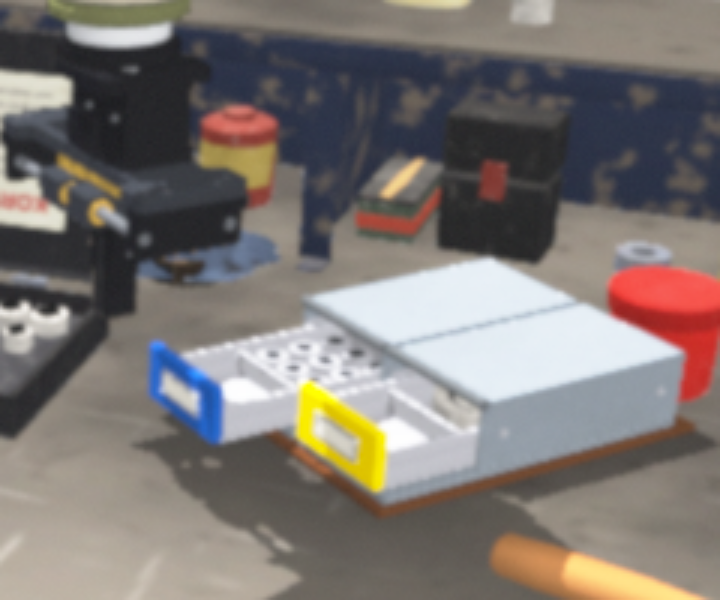

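View pics/w1.png

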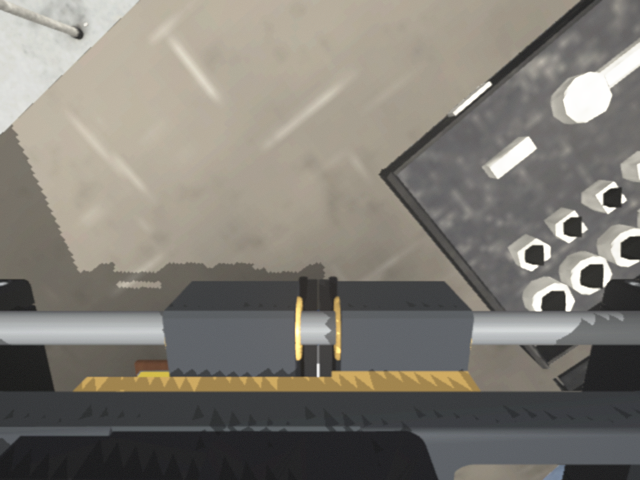

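The fingers are shut and sit just in front of the blue lip, with the tip at about (112,312) in the crop as predicted. Now descend, then push.

Request:
apply_moves:
  increments:
    - {"xyz":[0,0,40],"rotation":[0,0,0],"grip":255}
    - {"xyz":[0,0,72],"rotation":[0,0,0],"grip":255}
    - {"xyz":[0,0,72],"rotation":[0,0,0],"grip":255}
    - {"xyz":[0,20,72],"rotation":[0,0,0],"grip":255}
    - {"xyz":[0,35,72],"rotation":[0,0,0],"grip":255}

```text
time: 3.68
ee_pos: [0.5237, -0.3046, 0.0458]
eef_rot: [0.896, 0.444, 0.004, 0.002]
ft_force: [-1.3, 1.2, 1.0]
width: 0.0004
```

Request:
apply_moves:
  increments:
    - {"xyz":[0,15,0],"rotation":[0,0,0],"grip":255}
    - {"xyz":[0,28,0],"rotation":[0,0,0],"grip":255}
    - {"xyz":[0,40,0],"rotation":[0,0,0],"grip":255}
    - {"xyz":[0,48,0],"rotation":[0,0,0],"grip":255}
    - {"xyz":[0,52,0],"rotation":[0,0,0],"grip":255}

```text
time: 4.3
ee_pos: [0.5656, -0.3363, 0.0464]
eef_rot: [0.896, 0.445, 0.004, 0.002]
ft_force: [-1.8, 1.5, 2.6]
width: 0.0004
```

```bash
cat > look.py <<'E'
from h import *
import sys
s=r.read_state();p=s["ee_pos"]*1000;print("s,t,z",p[0]*.7965-p[1]*.6046,p[0]*.6046+p[1]*.7965,p[2],s["ft_force"].round(1))
for n,b in(("scene",(180,330,350,570)),("top",(110,270,340,540))):
    c=cam(n); P=cloud(c)
    cv2.imwrite(f"pics/{sys.argv[1]}_{n}.png",cv2.resize(c["img"][b[0]:b[1],b[2]:b[3]],None,fx=3,fy=3))
    for col in("blue","yellow"):
        l,st,ce=mask(c,col)
        for i in range(1,len(st)):
            if st[i,4]>25 and ce[i][0]<500:
                Q=P[l==i]; T=Q[(Q[:,2]>.05)&(Q[:,2]<.06)]*1000
                if len(T)>5:
                    S=T[:,0]*.7965-T[:,1]*.6046; print(n,col,len(T),"S",np.percentile(S,[5,50,95]).round(1),"t",(T[:,0]*.6046+T[:,1]*.7965).mean().round(1))
E
python3 look.py b1
```

```text
s,t,z 653.8248779802542 74.15883418073457 46.36385341916525 [-1.8  1.5  2.6]
scene blue 38 S [664.2 666.5 668.4] t 46.1
scene yellow 118 S [666.5 668.7 673. ] t -35.4
top yellow 50 S [665.9 668.6 672. ] t -49.4
```

Request:
apply_moves:
  increments:
    - {"xyz":[0,3,5],"rotation":[0,0,0],"grip":255}
    - {"xyz":[0,6,5],"rotation":[0,0,0],"grip":255}
    - {"xyz":[0,6,5],"rotation":[0,0,0],"grip":255}

```text
time: 4.78
ee_pos: [0.5701, -0.34, 0.0407]
eef_rot: [0.896, 0.444, 0.003, 0.002]
ft_force: [-1.4, 2.1, -1.9]
width: 0.0002
```

Request:
apply_moves:
  increments:
    - {"xyz":[0,3,0],"rotation":[0,0,0],"grip":255}
    - {"xyz":[0,6,0],"rotation":[0,0,0],"grip":255}
    - {"xyz":[0,6,0],"rotation":[0,0,0],"grip":255}

```text
time: 5.15
ee_pos: [0.5708, -0.3406, 0.0405]
eef_rot: [0.896, 0.444, 0.001, -0.004]
ft_force: [-25.3, 19.2, 22.9]
width: 0.0007
```

```bash
python3 look.py b2
```

```text
s,t,z 660.5389901515829 73.79983240093583 40.51311791189601 [-25.3  19.2  22.9]
scene blue 39 S [670.6 672.6 675.8] t 46.0
scene yellow 121 S [665.9 668.6 673.6] t -35.3
top yellow 50 S [666.5 669.  671.8] t -48.6
```

View pics/b2_scene.png

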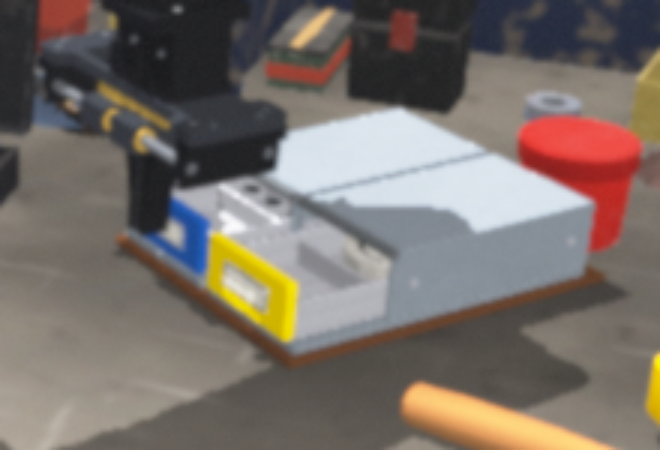

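Blue hit its hard stop with a 31 N push, at S about 672, so it is home. Next, back off, lift, and go above the yellow bay.

Request:
apply_moves:
  increments:
    - {"xyz":[0,-20,0],"rotation":[0,0,0],"grip":255}
    - {"xyz":[0,-25,-40],"rotation":[0,0,0],"grip":255}
    - {"xyz":[0,-25,-90],"rotation":[0,0,0],"grip":255}
    - {"xyz":[-40,0,-90],"rotation":[0,0,0],"grip":255}
    - {"xyz":[-75,25,-90],"rotation":[0,0,0],"grip":255}

```text
time: 5.88
ee_pos: [0.5463, -0.4174, 0.1315]
eef_rot: [0.896, 0.445, 0.002, -0.002]
ft_force: [-0.2, 0.9, 0.0]
width: 0.0006
```

```bash
python3 look.py b3
```

```text
s,t,z 687.4984763038258 -2.1961671604772164 131.50950843219977 [-0.2  0.9  0. ]
scene blue 81 S [670.5 672.5 677. ] t 69.9
scene yellow 122 S [666.  668.7 674.6] t -34.3
```

View pics/b3_scene.png

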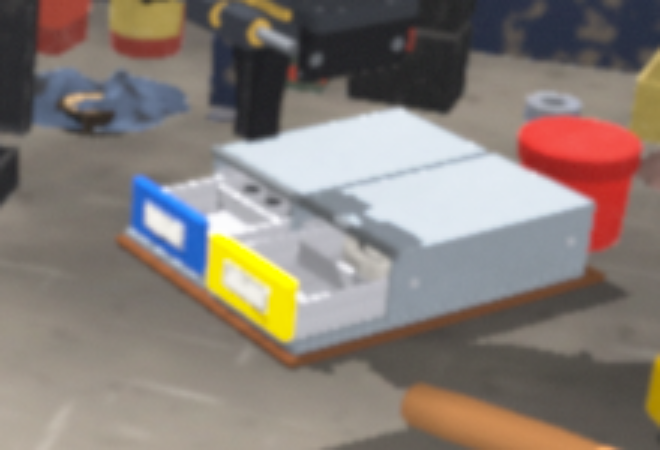

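Request:
apply_moves:
  increments:
    - {"xyz":[-26,13,0],"rotation":[0,0,0],"grip":255}
    - {"xyz":[-26,13,0],"rotation":[0,0,0],"grip":255}
    - {"xyz":[-26,13,30],"rotation":[0,0,0],"grip":255}
    - {"xyz":[-26,13,60],"rotation":[0,0,0],"grip":255}
    - {"xyz":[-26,13,60],"rotation":[0,0,0],"grip":255}

```text
time: 6.6
ee_pos: [0.5372, -0.4484, 0.0685]
eef_rot: [0.897, 0.442, -0.0, -0.003]
ft_force: [-0.2, 1.1, -0.5]
width: 0.0003
```

```bash
python3 look.py b4
```

```text
s,t,z 698.986881657805 -32.36803271183362 68.53538605223174 [-0.2  1.1 -0.5]
scene blue 81 S [670.2 672.5 678. ] t 68.3
scene yellow 125 S [666.1 669.1 673.9] t -34.7
top blue 53 S [670.2 672.9 675.9] t 89.8
```

View pics/b4_scene.png

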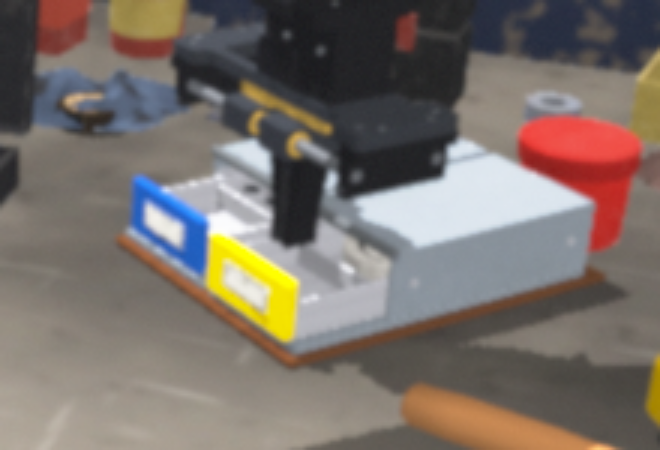

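The fingertip is over the yellow bay, clear of the lip and the roof. Next, lower it in and draw.

Request:
apply_moves:
  increments:
    - {"xyz":[3,0,20],"rotation":[0,0,0],"grip":255}
    - {"xyz":[3,0,33],"rotation":[0,0,0],"grip":255}
    - {"xyz":[3,0,33],"rotation":[0,0,0],"grip":255}

```text
time: 7.08
ee_pos: [0.5394, -0.447, 0.0372]
eef_rot: [0.897, 0.442, -0.0, -0.002]
ft_force: [0.1, -0.7, 0.7]
width: 0.0006
```

Request:
apply_moves:
  increments:
    - {"xyz":[0,-8,0],"rotation":[0,0,0],"grip":255}
    - {"xyz":[0,-16,0],"rotation":[0,0,0],"grip":255}
    - {"xyz":[0,-22,0],"rotation":[0,0,0],"grip":255}
    - {"xyz":[0,-28,0],"rotation":[0,0,0],"grip":255}
    - {"xyz":[0,-35,0],"rotation":[0,0,0],"grip":255}

```text
time: 7.7
ee_pos: [0.5115, -0.4259, 0.0377]
eef_rot: [0.897, 0.442, 0.0, -0.002]
ft_force: [1.9, -2.8, 0.2]
width: 0.0008
```

Request:
apply_moves:
  increments:
    - {"xyz":[0,-8,0],"rotation":[0,0,0],"grip":255}
    - {"xyz":[0,-16,0],"rotation":[0,0,0],"grip":255}
    - {"xyz":[0,-24,0],"rotation":[0,0,0],"grip":255}
    - {"xyz":[0,-32,0],"rotation":[0,0,0],"grip":255}
    - {"xyz":[0,-40,0],"rotation":[0,0,0],"grip":255}

```text
time: 8.32
ee_pos: [0.4793, -0.4012, 0.0379]
eef_rot: [0.897, 0.442, 0.0, -0.001]
ft_force: [1.7, -2.7, -0.6]
width: 0.0002
```

Request:
apply_moves:
  increments:
    - {"xyz":[0,-8,0],"rotation":[0,0,0],"grip":255}
    - {"xyz":[0,-16,0],"rotation":[0,0,0],"grip":255}
    - {"xyz":[0,-24,0],"rotation":[0,0,0],"grip":255}
    - {"xyz":[0,-32,0],"rotation":[0,0,0],"grip":255}
    - {"xyz":[0,-36,0],"rotation":[0,0,0],"grip":255}

```text
time: 8.95
ee_pos: [0.4523, -0.3804, 0.0385]
eef_rot: [0.897, 0.442, 0.001, 0.001]
ft_force: [16.5, -15.4, -16.5]
width: 0.0007
```

```bash
python3 look.py b5
```

```text
s,t,z 590.2573431955911 -29.5510491709926 38.46309632539639 [ 16.5 -15.4 -16.5]
scene yellow 143 S [570.6 573.4 579.4] t -33.2
top blue 96 S [670.3 672.7 675.8] t 71.2
```

View pics/b5_scene.png

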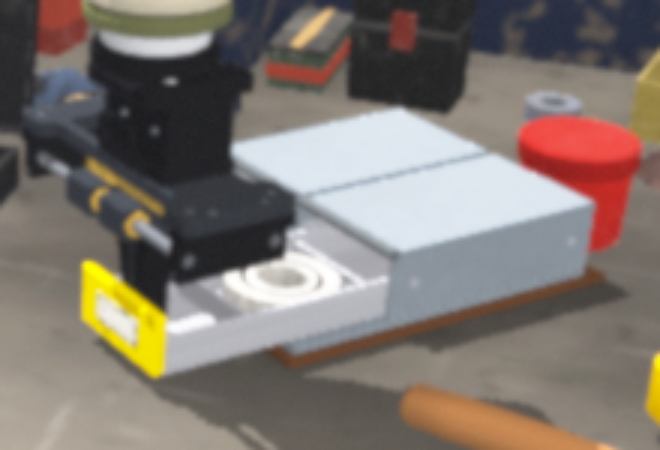

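It is at the stop: S 573.4 against home 672.6, with 22 N of pull. Hold briefly, unhook, then lift away.

Request:
apply_moves:
  increments:
    - {"xyz":[0,-2,0],"rotation":[0,0,0],"grip":255}
    - {"xyz":[0,-2,0],"rotation":[0,0,0],"grip":255}
    - {"xyz":[0,8,0],"rotation":[0,0,0],"grip":255}
    - {"xyz":[0,16,0],"rotation":[0,0,0],"grip":255}
    - {"xyz":[0,16,-5],"rotation":[0,0,0],"grip":255}

```text
time: 9.68
ee_pos: [0.465, -0.39, 0.0432]
eef_rot: [0.897, 0.442, 0.001, 0.0]
ft_force: [0.0, -0.1, 0.7]
width: 0.0005
```

Request:
apply_moves:
  increments:
    - {"xyz":[0,0,-30],"rotation":[0,0,0],"grip":255}
    - {"xyz":[0,0,-70],"rotation":[0,0,0],"grip":255}
    - {"xyz":[0,0,-120],"rotation":[0,0,0],"grip":255}
    - {"xyz":[0,-50,-140],"rotation":[0,0,0],"grip":255}
    - {"xyz":[20,-100,-140],"rotation":[0,0,0],"grip":255}

```text
time: 10.3
ee_pos: [0.3962, -0.3143, 0.1844]
eef_rot: [0.898, 0.441, 0.001, 0.001]
ft_force: [0.2, 1.1, 0.6]
width: 0.0004
```

```bash
python3 look.py b6;python3 - <<'E'
from h import *
c=cam("top"); P=cloud(c)*1000
S=P[...,0]*.7965-P[...,1]*.6046; T=P[...,0]*.6046+P[...,1]*.7965
m=(abs(S-687)<44)&(abs(T+28.2)<39)
ring=m&(P[...,2]>29)&(P[...,2]<42)&(abs(T+28.2)<36.5)&(S<727)
print("ring z",np.percentile(P[ring][:,2],[5,50,95]),"S",S[ring].min(),S[ring].max(),"T",T[ring].min(),T[ring].max(),ring.sum())
E
```

```text
s,t,z 505.59410274951006 -10.812299812367769 184.39521548186198 [0.2 1.1 0.6]
scene blue 75 S [670.4 672.9 676.5] t 69.1
scene yellow 122 S [570.9 573.5 578.2] t -32.1
top blue 98 S [669.7 672.4 675.9] t 70.5
ring z [31.76248374 34.59721421 37.93994384] S 710.2484297175837 726.6115021008661 T -59.78756581136099 -9.495336249187346 116
```

View pics/b6_top.png

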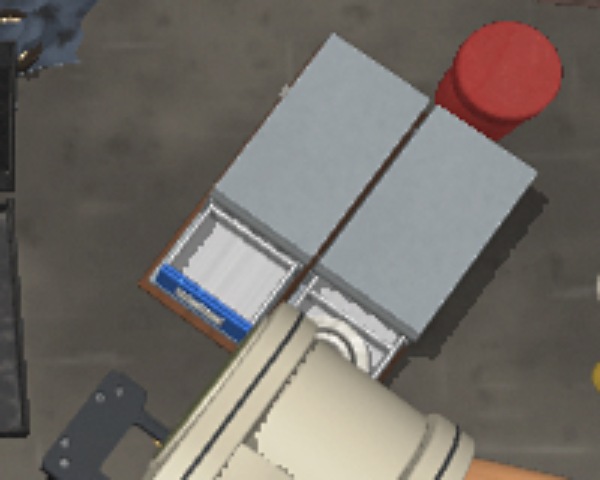

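View pics/b6_scene.png

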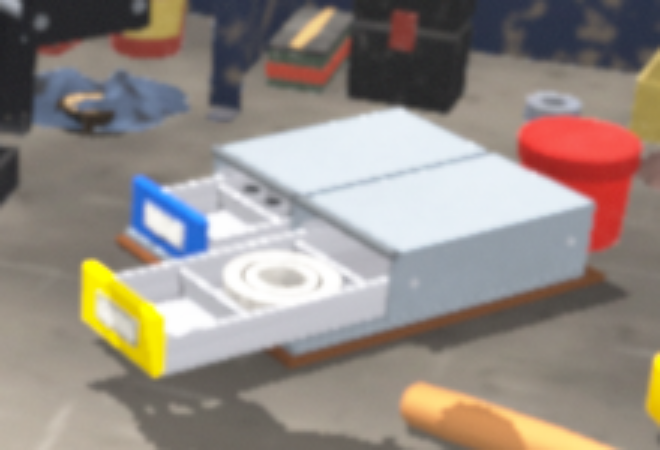

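The scene view shows blue home and yellow fully out, with the bearing lying flat and its top at about 35 mm (17 mm floor + 18 mm ring). The fingers are clear, so I'll hand in.

Request:
apply_moves:
  increments:
    - {"xyz":[0,0,0],"rotation":[0,0,0],"grip":255}
    - {"xyz":[0,0,0],"rotation":[0,0,0],"grip":255}

```text
time: 10.7
ee_pos: [0.397, -0.3115, 0.1834]
eef_rot: [0.897, 0.443, 0.002, -0.001]
ft_force: [-0.9, -0.8, -0.8]
width: 0.0003
```

```bash
python3 -c "
from bench import r
print(r.close_job())"
```

```text
the job is handed in; nothing more can be done
None
```

I pushed the blue tray home with closed fingers, then hooked them behind the yellow lip and drew the yellow tray out to its stop. I unhooked, lifted clear and handed the job in at about 10.7 s of the 43 s; no verdict was reported.

- **Blue tray:** it met its back stop at about 31 N in the plane, and the lip stayed at about 672.5 mm along the slide direction in the later pictures.
- **Yellow tray:** it met its front stop at about 22 N, with its lip at 573.5 mm. That is about 99 mm out, if its home line matches blue's.
- **Yellow's start:** before the draw its lip was at 668.7 mm, about 4 mm in front of where blue's home turned out to be. It may have started slightly out, or this may be calibration error.
- **Bearing:** it lies flat, with its top at about 35 mm, as expected from the floor height plus 18 mm. The arm hid part of it from above, so I judged its centring from the scene view and did not measure it.
- **Bystanders:** I did not re-measure the brake pad and screwdriver after the moves. The path over them stayed high, at about 0.32 m.

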